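# Load a gel cassette and set the clamp dial

### The arm

A 6-joint arm with a two-finger parallel gripper is mounted at the origin on the work surface. World frame = base frame: x ahead of the robot, y to its left, z up, the work surface at z = 0. Lengths are in m, angles in rad, forces in N, time in s.
With the tool pointing down it reaches from about 0.425 to 1.125 m from the base axis. Payload 14.9 kg.
Tool frame: the origin (TCP) lies at the very end of the fingers, on their centre line; the grasp point (between the pads) lies 19 mm behind it; z points along the fingers, y is the line along which they close (so a half turn about z gives the same grasp; the last joint's range is limited). The gripper opens to 91 mm and grips with 3 to 60 N. Pads are 32 mm wide; open, the fingers measure 118 mm over their backs; the gripper's body (76 mm by 178 mm) begins 60 mm behind the grasp point.
Start: joints at [1.089, 0.379, 1.734, -0, 1.028, -0.033], TCP at [0.304, 0.631, 0.214] pointing down, gripper open.
Joint ranges: [-2.77, 2.77], [-0.74, 2.19], [0, 2.66], [-1.06, 4.2], [0.31, 2.87], [-3.08, 3.08]. Speed limits (rad/s): [1.89, 1.89, 2.39, 3.14, 3.14, 3.14].

### API

Orientations are given as a rotation vector (axis times angle).
In Python, from station import arm gives the robot as it stands.
- The arm moves only by the shell command python3 -m inch 'ROWS'. ROWS is JSON, one flat list of numbers, 5 for each row, row after row: the shift along the tool's x, y, z in cm, then the turn about the tool's z in rad, then the finger opening in cm, from 0 to 9.12. In form: [x, y, z, yaw, gripper, x, y, z, yaw, gripper, ...]. A call has 1 to 20 rows; each row shifts and turns the commanded pose from where the row before left it, along the tool's axes as they then stand; what a row does not reach is not made up. A row lasts 1/10 s, in which the tool goes at most 50 mm and 8.59 degrees, less where a joint would pass 70% of its speed; a pose out of reach is approached as far as the arm can. A call is refused whole if a number of a shift passes 5 or a number of a turn 0.15, either way. A call with a gripper value outside its range is refused whole. The fingers move at their own pace and stop on an object; the grip force is fixed at half the most. Time passes only in rows, so rows that do not move let the fingers close. It gives the time, the measured TCP pose, the force, the opening and the grip force at its end, in the units of the state.
- arm.observe(): the state, without advancing time (a new reading comes with each control period).
- arm.grab_frame(name): name is "scene" or "top" or "wrist"; returns a dict with "img" (384x512x3 uint8, blue, green, red), "range_z" (384x512 float32, m along the optical axis (not along the pixel's ray), 0 where there is no reading), "fx", "fy", "cx", "cy" (pixels), "T" (4x4, takes a point from camera to world coordinates). Camera axes: x right, y down, z forward; pixel columns grow to the right and rows downward; lengths in m; the calibration is good to about 2 mm. The wrist camera is an equidistant fisheye: a pixel r from the principal point sees the ray r / f radians off the axis. A picture is of the moment at which its call begins.
- arm.job_done(): hands the job in; it is judged then, once.
The state is a dict: "t": time; "joint_positions": joint angles; "joint_vel": joint speeds; "effort": joint torques, N m; "position": TCP position; "tcp_rot": TCP orientation; "wrist_force": force on the tool from outside, world axes, zero at the start; "ft_torque": the same for the moment, N m; "grip_width": finger opening in m; "grip_force": force on a finger pad.
Only numpy, scipy, OpenCV 4.12 (cv2) and the standard library are available. Lean on these libraries where they do the work, as an engineer would, in place of code of your own. Each camera call takes 0.05 s, during which the arm holds its last target. There are 200 camera calls.

### The job

Take the tall gel cassette out of the draining rack and lower it, without dropping it, fully down into the free slot of the casting stand, standing on edge and released. Then push the post on the clamp dial round, either way, until the dial's pointer line is opposite the steel tab, and leave it there. Leave the other cassette, the blank plate, the bottle and the tube rack where they are, upright.

Things in the scene. Friction and masses are not known exactly. Their poses are not given: they have to be found in the camera images.
- cassette: The gel cassette to load: flat grey frame with a greenish glass window, 90 (its x) by 10 thick (its y) by 90 high (its z) mm, 0.1 to 0.2 kg. Starts standing on edge in one of the three slots of the draining rack. Origin: centre of its lower edge. Pinch it across its 10 mm thickness at the middle of the top edge, from above. The two ways round (turned half a turn about z) are alike.
- rack: Fixed white draining rack, base 120 (x) by 160 (y) by 10 mm high, origin under its centre. Three slots along its x at y = -50, 0, +50 mm, each 96 long and 14 wide inside; slot floor 10 mm and wall tops 34 mm above the table. One slot is empty.
- blank: Bystander: plain grey plate 90 x 10 x 60 mm high with no window, standing in another slot of the draining rack. Origin: centre of its lower edge.
- stand: Fixed casting stand: white base plate 150 (x) by 280 (y) by 12 mm high, origin under its centre. Two slots along its x at y = -50 and -105 mm, each 96 long and 14 wide inside; slot floor 12 mm and wall tops 47 mm above the table, so 35 mm deep. The clamp dial is at y = +70 mm.
- bay: The free slot of the stand (one of the two, it varies): black sealing strip on the slot floor. Origin: centre of the slot floor, 12 mm above the table; x along the slot, y across it. The cassette is seated when its origin is here.
- neighbour: Bystander: a second cassette like the first, already standing in the stand's other slot; its top edge is 102 mm above the table. Origin: centre of its lower edge.
- dial (a joint): Angle of the clamp dial in rad, growing counter-clockwise from above, no stop in reach either way (starts 1.4 to 4.9; limits -6.6 and 12.6). At 0 the pointer points to the stand's -x. The pointer lines up with the tab when this equals the yaw of mark relative to stand, or that plus or minus 2 pi. It turns stiffly (0.08 N m of friction, about 2 N at the post) and stays where it is left.
- dial_axis (a point): Point on the vertical axis of the dial, at the top face of its black disc, 26 mm above the table. The disc has 50 mm radius and is 14 mm thick.
- post_top (a point): Centre of the top of the steel post on the dial, 58 mm above the table. The post is upright, 14 mm in diameter, 32 mm high above the disc, 36 mm from the dial axis, and stands on the pointer line.
- pointer (a point): Outer end of the white pointer line, on the top rim of the disc 50 mm from the dial axis; it turns with the dial and lies in the direction of the post.
- mark: Steel index tab fixed beside the dial's rim, 6 mm wide, 16 mm high (its top 28 mm above the table), from 53 to 68 mm from the dial axis; set in a new place each time. Origin: on the dial axis, 12 mm above the table; its own -x points from the axis to the tab.
- mark_tip (a point): Where the pointer's end must come: on the disc's rim, 50 mm from the dial axis, in the direction of the steel tab.
- bottle: Bystander: white bottle, 60 mm in diameter, 180 mm high, standing on the table beyond the stand, as seen from the robot. Origin: centre of its underside.
- tubes: Bystander: orange rack of small tubes, 50 (x) by 110 (y) by 42 mm high, on the table on the robot's side of the stand. Origin: centre of its underside.
Not all that is in view belongs to the job. Leave any orange look-alike of the cassette alone.

How it is judged:
By the outcome, as a careful person would: the job done as asked, in the order asked, and still so for the second after the job is handed in, with the robot touching nothing.
It also fails if it takes over 64 s, if anything falls off the work surface, if the arm or the gripper's body presses on something with over 40 N, if the wrist force passes 120 N, or if a joint passes its speed limit or range.

## Working session

There is one attempt and no reset: what is moved stays moved. The work goes in short steps, Python scripts to look and compute and a shell command to move; the robot and the scene stay as the last step left them, time stands still between calls to the robot, and variables do not carry over. Pictures are saved under pics/ and viewed, at most 10 in all, crops included, and the job is handed in when it is done.

```bash
mkdir -p pics; ls; cat > h.py <<'E'
import numpy as np, cv2, pickle
from station import arm
def grab(n,save):
    f=arm.grab_frame(n); pickle.dump(f,open(save+'.pkl','wb')); cv2.imwrite('pics/'+save+'.png',f['img']); return f
def load(s): return pickle.load(open(s+'.pkl','rb'))
def cloud(f):
    h,w=f['range_z'].shape; v,u=np.mgrid[:h,:w]; z=f['range_z']
    p=np.stack([(u-f['cx'])/f['fx']*z,(v-f['cy'])/f['fy']*z,z],-1)
    return p@f['T'][:3,:3].T+f['T'][:3,3]
E
python3 - <<'E'
from h import *
for n in ['scene','top']:
    f=grab(n,n+'0'); print(n,f['fx'],f['cx'],f['cy'],f['T'].round(3).tolist())
a=cv2.imread('pics/scene0.png');b=cv2.imread('pics/top0.png')
s=arm.observe();print(s['t'],s['position'],s['tcp_rot'])
E
```

```text
pics
scene 470.1691915055031 251.62407723167908 196.52352011949367 [[0.403, 0.762, -0.507, 1.186], [0.915, -0.329, 0.233, -0.194], [0.011, -0.558, -0.83, 1.102], [0.0, 0.0, 0.0, 1.0]]
top 356.93357101298983 260.99090896188704 191.99761537504486 [[-0.012, -0.986, 0.165, 0.423], [-1.0, 0.013, 0.007, 0.1], [-0.009, -0.165, -0.986, 0.839], [0.0, 0.0, 0.0, 1.0]]
0.1 [0.30355341 0.63035724 0.21333943] [-6.99042012e-01 -3.06254146e+00  1.54310680e-03]
```

View pics/top0.png

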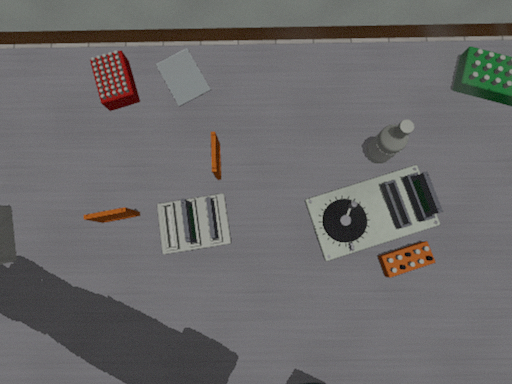

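View pics/scene0.png

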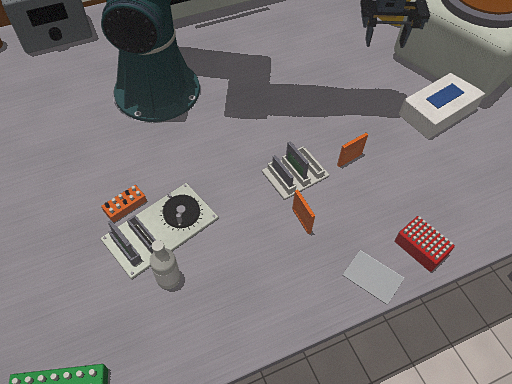

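Candidates for the cassette: top view (190,222), tall with a green window, in the rack's middle slot (scene (297,158)). (212,218) is the lower plain blank. (422,192) is the neighbour in the stand. (215,155) and (112,214) are orange look-alikes. I choose (190,222). The stand's free slot is at about (395,203), and the dial is at (345,220) with its tab near (351,246). Next: a close crop and the depth numbers.

```bash
cat > m.py <<'E'
from h import *
from scipy.optimize import minimize
R={}
for n in ['top0','scene0']:
    f=load(n);P=cloud(f);R[n]=P
    print(n,'table z',np.median(P[...,2][np.abs(P[...,2])<.02]))
    for nm,px in {'top0':dict(cas=(190,222),rack=(194,224),stand=(372,212),dial=(345,220)),'scene0':dict(cas=(297,158),rack=(295,170),stand=(160,230),dial=(181,210))}[n].items():
        print(nm,P[px[1],px[0]].round(3))
# pts by height around rack / stand
def rect(p):
    (c,s,a)=cv2.minAreaRect((p*1000).astype(np.float32)); return np.round(c,1),np.round(s,1),round(a,1)
for n,P in R.items():
    Q=P.reshape(-1,3)
    c=R['top0'][224,194]; m=np.hypot(*(Q[:,:2]-c[:2]).T)<.13
    for lo,hi in [(.006,.03),(.028,.04),(.06,.075),(.085,.12)]:
        q=Q[m&(Q[:,2]>lo)&(Q[:,2]<hi)]
        if len(q)>4: print(n,'rack',lo,hi,len(q),rect(q[:,:2]),q[:,2].max().round(3))
    c=R['top0'][212,372]; m=np.hypot(*(Q[:,:2]-c[:2]).T)<.15
    for lo,hi in [(.008,.016),(.04,.05),(.09,.12)]:
        q=Q[m&(Q[:,2]>lo)&(Q[:,2]<hi)]
        if len(q)>4: print(n,'stand',lo,hi,len(q),rect(q[:,:2]),q[:,2].max().round(3))
a=load('top0')['img'];b=load('scene0')['img']
r=lambda im,x,y,w,h:cv2.resize(im[y:y+h,x:x+w],(400,300),interpolation=cv2.INTER_CUBIC)
cv2.imwrite('pics/crop1.png',np.vstack([np.hstack([r(a,140,180,100,75),r(a,300,155,147,110)]),np.hstack([r(b,255,130,100,75),r(b,95,175,130,98)])]))
E
python3 m.py
```

```text
top0 table z 0.0006119601345805359
cas [0.489 0.261 0.061]
rack [0.487 0.257 0.036]
stand [ 0.511 -0.151  0.014]
dial [ 0.492 -0.084  0.03 ]
scene0 table z 0.0005343179162712319
cas [0.493 0.26  0.079]
rack [0.499 0.256 0.033]
stand [ 0.52  -0.155  0.008]
dial [ 0.496 -0.086  0.03 ]
top0 rack 0.006 0.03 2087 (array([512.6, 268.7]), array([161.7, 160.1]), 8.7) 0.03
top0 rack 0.028 0.04 805 (array([513.5, 262.4]), array([150.1, 138. ]), 7.7) 0.04
top0 rack 0.06 0.075 262 (array([524.9, 236.1]), array([ 62.7, 155.8]), 88.3) 0.075
top0 rack 0.085 0.12 291 (array([531.8, 250.7]), array([ 47.6, 168.7]), 71.4) 0.104
top0 stand 0.008 0.016 4428 (array([ 508.5, -152.1]), array([243.7, 298.9]), 38.6) 0.016
top0 stand 0.04 0.05 894 (array([ 525.5, -190.5]), array([275.2, 172.3]), 31.3) 0.05
top0 stand 0.09 0.12 542 (array([ 590.4, -219. ]), array([198.6,  45.7]), 37.0) 0.12
scene0 rack 0.006 0.03 951 (array([493.6, 252.2]), array([209.9, 239.5]), 67.1) 0.03
scene0 rack 0.028 0.04 513 (array([515.6, 259.2]), array([159.4, 141.4]), 8.2) 0.04
scene0 rack 0.06 0.075 220 (array([525.2, 237.7]), array([ 72. , 157.3]), 88.1) 0.075
scene0 rack 0.085 0.12 188 (array([531.1, 247.9]), array([ 47.7, 167.6]), 71.5) 0.104
scene0 stand 0.008 0.016 2864 (array([ 491.8, -159. ]), array([195.8, 279.4]), 16.5) 0.016
scene0 stand 0.04 0.05 478 (array([ 485.2, -212.8]), array([187.5, 169.1]), 27.6) 0.05
scene0 stand 0.09 0.12 182 (array([ 588.5, -222.5]), array([199.1,  43.2]), 36.5) 0.12
```

View pics/crop1.png

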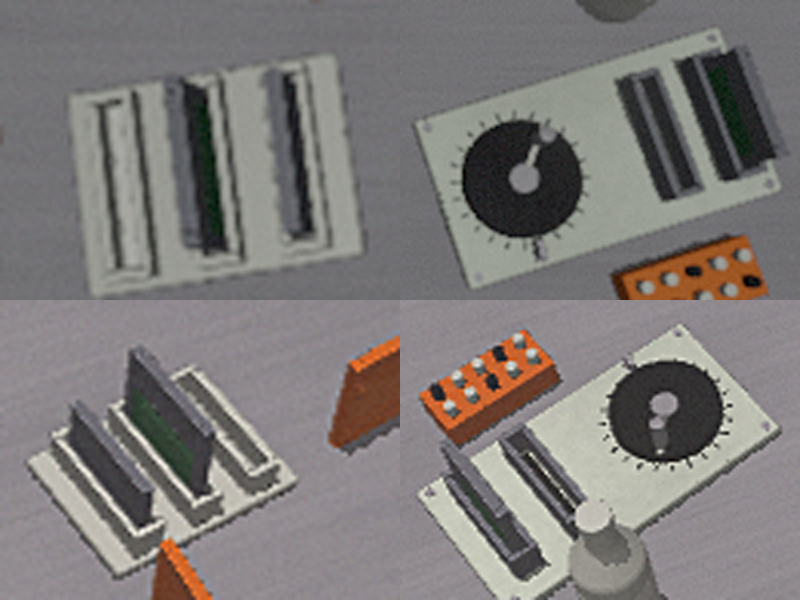

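The crop confirms it. The cassette with the green window stands in the rack's middle slot. The free bay (black strip) is the stand's inner slot, with the neighbour in the outer one. The post points towards the bottle side, and the tab is at crop (540,245), nearly opposite. Now the numbers from pixel rays.

```bash
cat > p.py <<'E'
from h import *
from scipy.spatial.transform import Rotation as Ro
def ray(f,px,z):
    px=np.atleast_2d(px).astype(float)
    d=np.c_[(px[:,0]-f['cx'])/f['fx'],(px[:,1]-f['cy'])/f['fy'],np.ones(len(px))]@f['T'][:3,:3].T
    o=f['T'][:3,3]; return o+d*((z-o[2])/d[:,2])[:,None]
t=load('top0');s=load('scene0')
T1=lambda p:np.array(p)/4.+[140-.375,180-.375]; k=147/400
T2=lambda p:(np.array(p)-[400,0])*k+[300-.3,155-.3]
S1=lambda p:(np.array(p)-[0,300])/4.+[255-.4,130-.4]
S2=lambda p:(np.array(p)-[400,300])*np.array([130/400,98/300])+[95-.3,175-.3]
pr=lambda n,v:print(n,(v*1000).round(0).tolist())
if __name__=='__main__':
    a=ray(t,T1([(70,95),(333,55),(363,255),(92,293)]),.01);pr('rack',a);pr('c',a.mean(0)); pr('edges',np.diff(a,axis=0))
    a=ray(t,T2([(415,123),(718,29),(780,190),(472,290)]),.012);pr('stand',a);pr('c',a.mean(0));pr('edges',np.diff(a,axis=0))
    pr('cas top T',ray(t,T1([(167,80),(180,78),(201,248),(185,246)]),.1))
    pr('cas top S',ray(s,S1([(128,350),(138,345),(213,432),(205,437)]),.1))
    pr('bay top T',ray(t,T2([(620,78),(657,70),(702,190),(665,200)]),.047))
    pr('dial T',ray(t,T2([(522,179)]),.026));pr('post T',ray(t,T2([(546,132)]),.058));pr('tab T',ray(t,T2([(541,244)]),.028))
    pr('dial S',ray(s,S2([(666,411)]),.026));pr('post S',ray(s,S2([(658,424)]),.058));pr('tab S',ray(s,S2([(628,362)]),.028))
    P=cloud(s); pr('bottle cap',P[247,156]); pr('bottle T',ray(t,[(405,127)],.18)); pr('tubes',ray(t,[(408,260)],.042)); print(np.linalg.norm(s['T'][:3,3]))
    o=arm.observe();print(Ro.from_rotvec(o['tcp_rot']).as_matrix().round(3).tolist())
E
python3 p.py
```

```text
rack [[538.0, 350.0, 10.0], [560.0, 195.0, 10.0], [443.0, 178.0, 10.0], [423.0, 333.0, 10.0]]
c [491.0, 264.0, 10.0]
edges [[22.0, -154.0, 0.0], [-117.0, -18.0, 0.0], [-20.0, 155.0, 0.0]]
stand [[541.0, 3.0, 12.0], [621.0, -263.0, 12.0], [480.0, -304.0, 12.0], [400.0, -40.0, 12.0]]
c [510.0, -151.0, 12.0]
edges [[79.0, -266.0, 0.0], [-140.0, -41.0, 0.0], [-80.0, 264.0, 0.0]]
cas top T [[533.0, 272.0, 100.0], [534.0, 265.0, 100.0], [445.0, 252.0, 100.0], [447.0, 261.0, 100.0]]
cas top S [[445.0, 250.0, 100.0], [444.0, 259.0, 100.0], [533.0, 271.0, 100.0], [535.0, 264.0, 100.0]]
bay top T [[572.0, -164.0, 47.0], [578.0, -195.0, 47.0], [478.0, -224.0, 47.0], [471.0, -193.0, 47.0]]
dial T [[491.0, -84.0, 26.0]]
post T [[526.0, -98.0, 58.0]]
tab T [[437.0, -96.0, 28.0]]
dial S [[496.0, -86.0, 26.0]]
post S [[527.0, -99.0, 58.0]]
tab S [[435.0, -100.0, 28.0]]
bottle cap [662.0, -182.0, 180.0]
bottle T [[656.0, -174.0, 180.0]]
tubes [[402.0, -214.0, 42.0]]
1.6307740047627175
[[-0.901, 0.434, -0.0], [0.434, 0.901, -0.001], [0.0, -0.001, -1.0]]
```

```bash
python3 -m inch '[0,0,0,-0.149,5, 0,0,0,-0.149,5, 0,0,0,-0.149,5, 0,0,0,-0.149,5, -0.6,-2,0,0,5, -1.3,-3.9,0,0,5, -1.3,-3.9,0,0,5, -1.3,-3.9,0,0,5, -1.3,-3.9,0,0,5, -1.3,-3.9,0,0,5, -1.3,-3.9,0,0,5, -1.3,-3.9,0,0,5, -1.3,-3.9,0,0,5, -1.3,-3.9,0,0,5, -0.6,-2,0,0,5, 0,0,0,0,5, 0,0,0,0,5]'
python3 - <<'E'
from h import *
from scipy.spatial.transform import Rotation as Ro
f=grab('wrist','w1');print(f['fx'],f['fy'],f['cx'],f['cy'],f['T'].round(3).tolist())
o=arm.observe();print(o['position'],Ro.from_rotvec(o['tcp_rot']).as_matrix().round(3).tolist(),o['wrist_force'])
E
```

```text
t: 1.8
position: [0.4884, 0.2622, 0.2138]
tcp_rot: [0.226, -3.133, 0.0]
wrist_force: [0.4, 0.1, -0.8]
grip_width: 0.0498
grip_force: 0.0
297.3186396354542 297.3186396354542 256.69365864567095 190.41867640279872 [[-0.143, 0.947, 0.288, 0.406], [0.99, 0.137, 0.042, 0.25], [0.0, 0.291, -0.957, 0.384], [0.0, 0.0, 0.0, 1.0]]
[0.48830428 0.26284207 0.21385137] [[-0.989, -0.145, -0.0], [-0.145, 0.989, 0.0], [0.0, 0.0, -1.0]] [ 0.30181478 -0.47013194 -0.65105296]
```

View pics/w1.png

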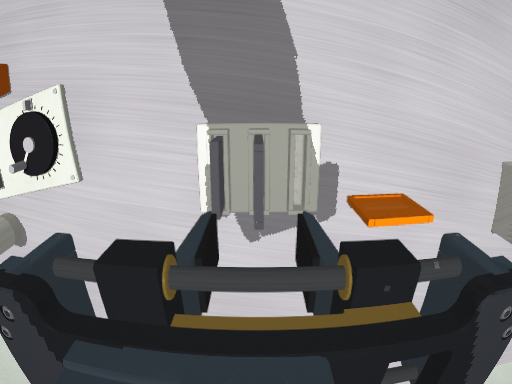

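The wrist view shows the cassette's top edge between the fingers, running from (259,135) to (259,228). The blank is to its left at x≈216, and the empty slot is to its right at x≈299.

```bash
cat >> h.py <<'E'
def fdir(f,px):
    px=np.atleast_2d(px).astype(float); d=(px-[f['cx'],f['cy']])/f['fx']; th=np.hypot(*d.T)[:,None]
    return np.c_[d/np.maximum(th,1e-9)*np.sin(th),np.cos(th)]@f['T'][:3,:3].T
def fray(f,px,z):
    d=fdir(f,px);o=f['T'][:3,3]; return o+d*((z-o[2])/d[:,2])[:,None]
def fcloud(f):
    h,w=f['range_z'].shape; v,u=np.mgrid[:h,:w]; c=np.c_[u.ravel(),v.ravel()]
    d=fdir(f,c); s=f['range_z'].ravel()/(d@f['T'][:3,2]); return f['T'][:3,3]+d*s[:,None]
E
python3 - <<'E'
from h import *
f=load('w1'); Q=fcloud(f); m=(abs(Q[:,0]-.49)<.1)&(abs(Q[:,1]-.262)<.03)
ang=np.radians(8.4);ux=np.array([np.cos(ang),np.sin(ang)]);uy=np.array([-ux[1],ux[0]])
q=Q[m&(Q[:,2]>.09)&(Q[:,2]<.112)]
L=(q[:,:2]-[.49,.262])@np.c_[ux,uy]; print(len(q),np.percentile(q[:,2],[5,50,95]),'x',np.percentile(L[:,0],[1,99]),'y',np.percentile(L[:,1],[3,50,97]),'slope',np.polyfit(L[:,0],L[:,1],1))
print('edge',fray(f,[(254,136),(264,136),(254,228),(264,228)],.1).round(4).tolist())
c=fray(f,[(197,124),(320,124)],.01);print(c.round(3), np.degrees(np.arctan2(*(c[0]-c[1])[:2])))
E
```

```text
895 [0.09834873 0.0998115  0.10100462] x [-0.04553557  0.04376203] y [-0.00278861  0.00147918  0.0064678 ] slope [0.00361036 0.00180868]
edge [[0.4383, 0.252, 0.1], [0.4369, 0.2615, 0.1], [0.5329, 0.2655, 0.1], [0.5314, 0.2758, 0.1]]
[[0.443 0.179 0.01 ]
 [0.42  0.333 0.01 ]] 171.71773491235513
```

```bash
python3 -m inch '[0,0.1,1,0,4, 0,0,2,0,4, 0,0,2,0,4, 0,0,2,0,4, 0,0,2,0,4, 0,0,1.5,0,4, 0,0,1.5,0,4, 0,0,1,0,4, 0,0,0.7,0,4, 0,0,0.5,0,4, 0,0,0.2,0,4, 0,0,0,0,4, 0,0,0,0,0, 0,0,0,0,0, 0,0,0,0,0, 0,0,0,0,0, 0,0,0,0,0]'
```

```text
t: 3.55
position: [0.4886, 0.2639, 0.0701]
tcp_rot: [-0.231, 3.133, 0.0]
wrist_force: [0.1, -0.1, 3.0]
grip_width: 0.01
grip_force: 30.0
```

```bash
python3 -m inch '[0,0,-0.3,0,0, 0,0,-0.5,0,0, 0,0,-0.7,0,0, 0,0,-1,0,0, 0,0,-1,0,0, 0,0,-1.3,0,0, 0,0,-1.5,0,0, 0,0,-1.5,0,0, 0,0,-1.2,0,0, 0,0,-0.7,0,0, 0,0,-0.3,0,0, 0,0,0,-0.07,0, 0,0,0,-0.07,0]'
python3 - <<'E'
from h import *
from scipy.spatial.transform import Rotation as Ro
f=grab('wrist','w2');o=arm.observe();M=Ro.from_rotvec(o['tcp_rot']).as_matrix();print(o['position'],M.round(4).tolist())
d=np.array([.524,-.198,o['position'][2]])-o['position'];print('to bay tool',M.T@d)
Q=fcloud(f);m=(Q[:,2]>.17)&(Q[:,2]<.21)&(np.hypot(*(Q[:,:2]-o['position'][:2]).T)<.07); L=(Q[m]-o['position'])@M; print(m.sum(),np.percentile(L,[2,50,98],axis=0).round(4).tolist())
E
```

```text
t: 4.85
position: [0.4883, 0.2637, 0.1697]
tcp_rot: [0.454, -3.108, 0.0]
wrist_force: [-0.2, -0.3, -1.6]
grip_width: 0.0096
grip_force: 30.0
[0.48825347 0.2636975  0.16955362] [[-0.957, -0.2901, -0.0007], [-0.2901, 0.957, -0.0004], [0.0008, -0.0001, -1.0]]
to bay tool [ 9.97375688e-02 -4.52211010e-01  1.38187238e-04]
3335 [[-0.0371, -0.0141, -0.0389], [0.0179, -0.0002, -0.0297], [0.0443, 0.0137, -0.0043]]
```

View pics/w2.png

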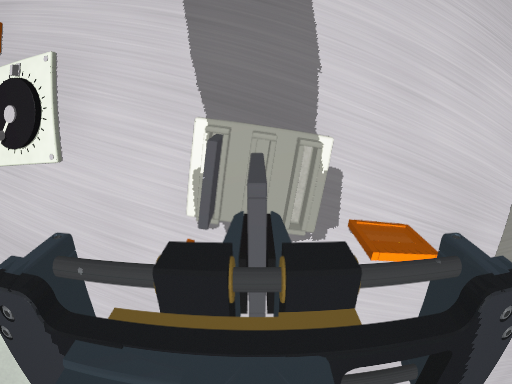

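The cassette is held upright, centred between the fingers at (257,200), and the rack's middle slot is empty. Next I move to 8 cm short of the bay for a look.

```bash
python3 -m inch '[0.3,-1,0,0,0, 0.6,-2,0,0,0, 0.8,-3,0,0,0, 0.9,-3.5,0,0,0, 0.9,-3.5,0,0,0, 0.9,-3.5,0,0,0, 0.9,-3.5,0,0,0, 0.9,-3.5,0,0,0, 0.9,-3.5,0,0,0, 0.9,-3.5,0,0,0, 0.9,-3,0,0,0, 0.6,-2,0,0,0, 0.3,-1,0,0,0, 0,0,0,0,0, 0,0,0,0,0, 0,0,0,0,0]'
python3 - <<'E'
from h import *
f=grab('wrist','w3')
E
```

```text
t: 6.5
position: [0.4978, -0.1131, 0.1698]
tcp_rot: [0.45, -3.109, -0.0]
wrist_force: [-0.3, 0.2, -1.1]
grip_width: 0.01
grip_force: 30.0
```

View pics/w3.png

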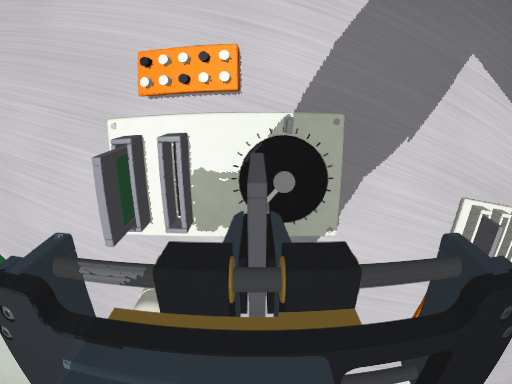

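The wrist view shows the free bay between about (160,135) and (191,231). The neighbour is left of it (115,195), the dial centre is at (284,182), the tab at (288,124), and the near stand corners at (108,119) and (344,115).

```bash
python3 - <<'E'
from h import *
from scipy.spatial.transform import Rotation as Ro
f=load('w3');o=arm.observe();M=Ro.from_rotvec(o['tcp_rot']).as_matrix();p=o['position']
c=fray(f,[(108,119),(344,115)],.012);d=(c[1]-c[0]);print('stand edge',c.round(4).tolist(),np.linalg.norm(d),'yaw',np.degrees(np.arctan2(d[1],d[0]))-90)
b=fray(f,[(160,135),(187,134),(191,231),(164,232)],.047);print('bay corners',b.round(4).tolist(),b.mean(0))
e=(b[3]+b[2]-b[0]-b[1]);print('bay yaw',np.degrees(np.arctan2(e[1],e[0])))
Q=fcloud(f);a=np.radians(16.4);ux=np.array([np.cos(a),np.sin(a)]);uy=np.array([-ux[1],ux[0]])
L=(Q[:,:2]-[.524,-.198])@np.c_[ux,uy]
# wall tops by depth: y histogram per x strip
w=(abs(Q[:,2]-.047)<.003)&(abs(L[:,1])<.025)&(abs(L[:,0])<.046)
for lo,hi in [(-.045,-.02),(-.02,.0),(0,.02),(.02,.045)]:
    y=np.sort(L[w&(L[:,0]>lo)&(L[:,0]<hi),1]);print(len(y),[ (k.min().round(4),k.max().round(4)) for k in (y[y<0],y[y>=0]) if len(k)])
w=(abs(Q[:,2]-.047)<.003)&(abs(L[:,1])<.02)&(abs(L[:,0])<.07);print('x ext',np.percentile(L[w,0],[1,99]))
w=(abs(Q[:,2]-.102)<.004)&(abs(L[:,1]+.055)<.02)&(abs(L[:,0])<.06);print('neigh',w.sum(),L[w].mean(0),np.polyfit(L[w,0],L[w,1],1))
for t in ([.524,-.198],):
    print('pos',p,'yaw',np.degrees(np.arctan2(M[1,1],M[0,1]))-90,'to bay',(M.T@(np.r_[t,p[2]]-p)).round(4))
cc=fray(f,[(284,182)],.026);tb=fray(f,[(288,120)],.028);print('dial',cc,'tab',tb)
E
```

```text
stand edge [[0.4788, -0.3039, 0.012], [0.4011, -0.0396, 0.012]] 0.2755116925969691 yaw 16.391298214405268
bay corners [[0.475, -0.2232, 0.047], [0.4668, -0.1956, 0.047], [0.5691, -0.1679, 0.047], [0.5801, -0.1977, 0.047]] [ 0.52274451 -0.19607362  0.047     ]
bay yaw 14.391280904781242
277 [(np.float64(-0.015), np.float64(-0.0083)), (np.float64(0.0047), np.float64(0.0113))]
209 [(np.float64(-0.0146), np.float64(-0.0086)), (np.float64(0.0051), np.float64(0.0116))]
204 [(np.float64(-0.0141), np.float64(-0.0086)), (np.float64(0.0051), np.float64(0.0118))]
232 [(np.float64(-0.014), np.float64(-0.0082)), (np.float64(0.0052), np.float64(0.0118))]
x ext [-0.05247252  0.05417317]
neigh 944 [-0.00032017 -0.05613561] [-0.00010762 -0.05613564]
pos [ 0.49787097 -0.11312013  0.16986788] yaw 16.49921886481667 to bay [-0.0009 -0.0888 -0.    ]
dial [[ 0.49210032 -0.08379283  0.026     ]] tab [[ 0.42614079 -0.10042301  0.028     ]]
```

```bash
python3 -m inch '[0,-0.5,0,0,0, 0,-1,0,0,0, 0,-1.5,0,0,0, -0.1,-1.5,0,0,0, 0,-1.5,0,0,0, -0.1,-1.5,0,0,0, 0,-1,0,0,0, 0,-0.5,0,0,0, 0,0,0.5,0,0, 0,0,1,0,0, 0,0,1.3,0,0, 0,0,1.3,0,0, 0,0,0.8,0,0, 0,0,0.4,0,0, 0,0,0,0,0, 0,0,0,0,0]'
python3 - <<'E'
from h import *
from scipy.spatial.transform import Rotation as Ro
o=arm.observe();M=Ro.from_rotvec(o['tcp_rot']).as_matrix();p=o['position']
print(p,np.degrees(np.arctan2(M[1,1],M[0,1]))-90,(M.T@(np.r_[.5244,-.1994,p[2]]-p)).round(4))
for n in ['wrist','scene','top']: grab(n,n+'4')
w=load('wrist4')['img'][60:330,130:390];s=load('scene4')['img'][170:300,80:230]
cv2.imwrite('pics/c4.png',np.hstack([cv2.resize(w,(400,415),interpolation=3),cv2.resize(s,(400,415),interpolation=3)]))
E
```

```text
t: 8.15
position: [0.5256, -0.1998, 0.1171]
tcp_rot: [-0.45, 3.109, -0.0]
wrist_force: [0.4, -0.4, -1.3]
grip_width: 0.0099
grip_force: 30.0
[ 0.52555044 -0.19978538  0.11713393] 16.456620673626986 [ 0.001   0.0007 -0.    ]
```

View pics/c4.png

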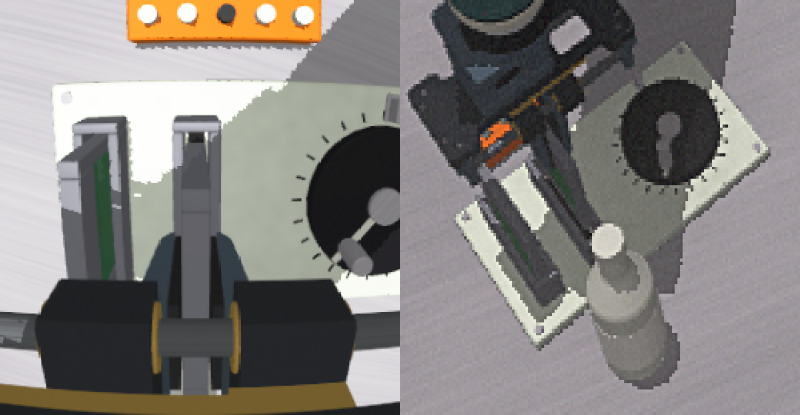

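The cassette hangs squarely over the bay walls, at crop x≈197. I nudge it 1 mm in x and 0.5 mm in y, then lower with a force check partway.

```bash
python3 -m inch '[0.1,0.05,0,0,0, 0,0,0.3,0,0, 0,0,0.3,0,0, 0,0,0.3,0,0, 0,0,0.3,0,0, 0,0,0.3,0,0, 0,0,0,0,0]' && python3 -m inch '[0,0,0.3,0,0, 0,0,0.3,0,0, 0,0,0.3,0,0, 0,0,0.3,0,0, 0,0,0.3,0,0, 0,0,0,0,0]'
```

```text
t: 9.0
position: [0.524, -0.1994, 0.1014]
tcp_rot: [0.45, -3.109, -0.001]
wrist_force: [-0.1, 0.3, -2.1]
grip_width: 0.0099
grip_force: 30.0
t: 9.6
position: [0.524, -0.1994, 0.0865]
tcp_rot: [0.449, -3.109, -0.001]
wrist_force: [0.3, 0.1, -2.2]
grip_width: 0.0099
grip_force: 30.0
```

Entering freely. Down to the floor.

```bash
python3 -m inch '[0,0,0.3,0,0, 0,0,0.3,0,0, 0,0,0.3,0,0, 0,0,0.2,0,0, 0,0,0.1,0,0, 0,0,0.1,0,0, 0,0,0,0,0, 0,0,0,0,0]'
```

```text
t: 10.4
position: [0.5243, -0.1996, 0.074]
tcp_rot: [-0.45, 3.109, -0.0]
wrist_force: [0.3, 0.5, -1.9]
grip_width: 0.0101
grip_force: 30.0
```

```bash
python3 -m inch '[0,0,0.1,0,0, 0,0,0.05,0,0, 0,0,0.05,0,0, 0,0,0,0,0]'; python3 -m inch '[0,0,0.05,0,0, 0,0,0,0,0]'
```

```text
t: 10.8
position: [0.5243, -0.1996, 0.0721]
tcp_rot: [0.45, -3.109, -0.0]
wrist_force: [-2.3, 0.0, 2.5]
grip_width: 0.0101
grip_force: 30.0
t: 11.0
position: [0.5243, -0.1996, 0.0721]
tcp_rot: [0.45, -3.109, -0.0]
wrist_force: [-4.8, 1.1, 12.6]
grip_width: 0.0101
grip_force: 30.0
```

The contact force at the expected height (TCP 0.0721) means it is seated. Release narrowly and retreat.

```bash
python3 -m inch '[0,0,-0.05,0,0, 0,0,0,0,1.6, 0,0,0,0,2.4, 0,0,0,0,3, 0,0,0,0,3, 0,0,0,0,3, 0,0,-0.5,0,3, 0,0,-1,0,3, 0,0,-1,0,3, 0,0,-2,0,3, 0,0,-3,0,3, 0,0,-3,0,3, 0,0,-2,0,3, 0,0,-1,0,0, 0,0,0,0,0, 0,0,0,0,0]'
python3 - <<'E'
from h import *
f=grab('wrist','w5');Q=fcloud(f);a=np.radians(16.4);ux=np.array([np.cos(a),np.sin(a)]);uy=np.array([-ux[1],ux[0]])
L=(Q[:,:2]-[.5244,-.1994])@np.c_[ux,uy]
for y0 in (0,-.055):
    w=(abs(Q[:,2]-.102)<.012)&(abs(L[:,1]-y0)<.015)&(abs(L[:,0])<.06);print(w.sum(),np.percentile(Q[w,2],[5,50,95]),np.percentile(L[w],[2,98],axis=0))
cv2.imwrite('pics/w5b.png',f['img'])
E
```

```text
t: 12.6
position: [0.5239, -0.1994, 0.2064]
tcp_rot: [0.449, -3.109, -0.0]
wrist_force: [0.6, 0.6, 0.1]
grip_width: 0.0087
grip_force: 0.0
958 [0.10039773 0.10179956 0.10288623] [[-0.0443022  -0.00554291]
 [ 0.04354457  0.00421682]]
1065 [0.09325355 0.10164277 0.10295856] [[-0.04267976 -0.060507  ]
 [ 0.04389332 -0.05042934]]
```

View pics/w5b.png

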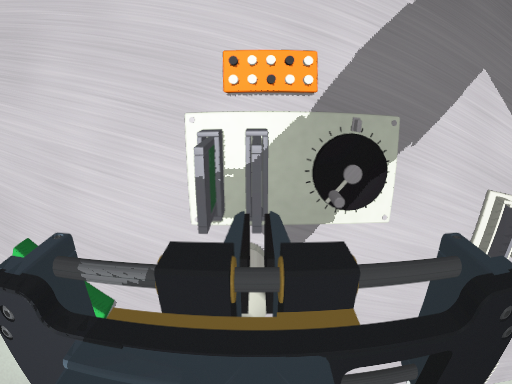

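The cassette is seated: its top is at 0.102, in the middle of the bay. The dial is at (352,174), the post near (336,199), and the tab at (356,124). Now I measure the dial geometry.

```bash
cat > d.py <<'E'
from h import *
import sys
from scipy.spatial.transform import Rotation as Ro
def dial(f,Q,C0):
    g=f['img'].reshape(-1,3).max(1); r=np.hypot(*(Q[:,:2]-C0).T)
    bl=(g<60)&(abs(Q[:,2]-.026)<.003)&(r<.065)
    pts=(Q[bl,:2]*1e4).astype(np.float32); h=cv2.convexHull(pts); C,R=cv2.minEnclosingCircle(h); C=np.array(C)/1e4
    out=[C.round(4),round(R/1e4,4)]
    d=Q[:,:2]-C0; r=np.hypot(*d.T)
    p=(Q[:,2]>.055)&(Q[:,2]<.061)&(r<.05); pc=(Q[p,:2].min(0)+Q[p,:2].max(0))/2 if p.any() else np.zeros(2)
    t=(abs(Q[:,2]-.028)<.0025)&(r>.0525)&(r<.071); tc=Q[t,:2].mean(0) if t.any() else np.zeros(2)
    A=lambda q:np.degrees(np.arctan2(*(q-C0)[::-1])).round(1)
    return out+['post',p.sum(),pc.round(4),A(pc),np.hypot(*(pc-C0)).round(4),'tab',t.sum(),tc.round(4),A(tc),np.hypot(*(tc-C0)).round(4)]
C0=np.array([.491,-.0842])
if __name__=='__main__':
    for n in ['w3','w5','top0']:
        f=load(n); Q=(cloud(f).reshape(-1,3) if n[0]!='w' else fcloud(f)); print(n,*dial(f,Q,C0))
    f=load('w5');print('px',fray(f,[(352,174)],.030),fray(f,[(356,124)],.028))
    o=arm.observe();print(o['position'],o['joint_positions'])
E
python3 d.py
```

```text
w3 [ 0.4911 -0.0851] 0.0497 post 9 [ 0.5196 -0.095 ] -20.8 0.0306 tab 74 [ 0.4325 -0.097 ] -167.7 0.0598
w5 [ 0.4908 -0.0853] 0.05 post 103 [ 0.5243 -0.0997] -24.9 0.0367 tab 59 [ 0.4319 -0.0976] -167.2 0.0606
top0 [ 0.4854 -0.0838] 0.055 post 32 [ 0.5255 -0.0973] -20.8 0.0369 tab 15 [ 0.4333 -0.0952] -169.2 0.0588
px [[ 0.49141933 -0.08565299  0.03      ]] [[ 0.4313641  -0.10155554  0.028     ]]
[ 0.52366134 -0.19928847  0.2059092 ] [-4.05242394e-01  1.71596303e-01  2.02253769e+00  7.24819017e-06
  9.48932333e-01 -2.26321307e+00]
```

```bash
python3 -m inch '[0,0,0,0.14,3, 0,0,0,0.14,3, 0,0,0,0.14,3, 0,0,0,0.14,3, 0,0,0,0.14,3, 0.5,1.1,0,0,3, 1,2.2,0,0,3, 1,2.5,0,0,3, 0.9,2.2,0,0,3, 0.5,1.2,0,0,3, 0,0,0,0,3, 0,0,2,0,3, 0,0,3,0,3, 0,0,2.5,0,3, 0,0,1.5,0,3, 0,0,0,0,3, 0,0,0,0,3]'
python3 - <<'E'
from d import *
f=grab('wrist','w6');C=np.array([.4909,-.0852]);print(*dial(f,fcloud(f),C))
o=arm.observe();M=Ro.from_rotvec(o['tcp_rot']).as_matrix();p=o['position'];print(p,np.degrees(np.arctan2(M[1,0],M[0,0])),o['grip_width'])
r=C+.036*np.array([np.cos(np.radians(-23.5)),np.sin(np.radians(-23.5))]);print(r,(M.T@(np.r_[r,.037]-p)).round(4))
E
```

```text
t: 14.35
position: [0.5258, -0.1, 0.1174]
tcp_rot: [0.643, 3.075, -0.0]
wrist_force: [0.3, -0.7, 1.2]
grip_width: 0.0301
grip_force: 0.0
[ 0.4912 -0.0845] 0.0496 post 209 [ 0.524  -0.0992] -22.9 0.036 tab 118 [ 0.432  -0.0969] -168.8 0.06
[ 0.52609898 -0.0999649   0.11790767] 156.36119162285425 0.02989650525043603
[ 0.52391416 -0.09955497] [ 0.0023 -0.0005  0.0809]
```

View pics/w6.png

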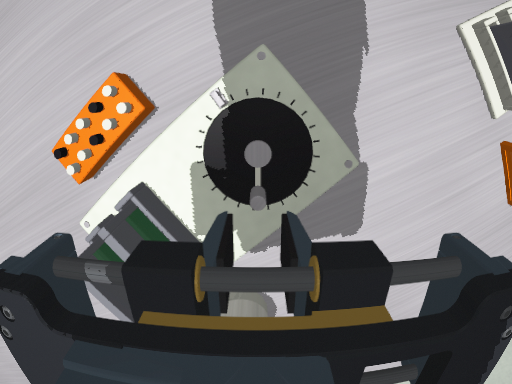

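The post at (258,198) lies midway between the fingers, and the tab is at (218,97). I go down, straddle the post loosely and sweep clockwise.

```bash
python3 -m inch '[0.1,0,1,0,3, 0.1,0,2,0,3, 0,0,2,0,3, 0,0,1.5,0,3, 0,0,1,0,3, 0,0,0.6,0,3, 0,0,0,0,2.2, 0,0,0,0,2.2, 0,0,0,0,2.2]' && python3 -m inch '[0.02,-0.36,0,0.1,2.2, 0.02,-0.36,0,0.1,2.2, 0.02,-0.36,0,0.1,2.2, 0.02,-0.36,0,0.1,2.2, 0.02,-0.36,0,0.1,2.2, 0.02,-0.36,0,0.1,2.2, 0,0,0,0,2.2]'
cat > e.py <<'E'
from d import *
o=arm.observe();M=Ro.from_rotvec(o['tcp_rot']).as_matrix();p=o['position'];C=np.array([.491,-.085]);d=p[:2]-C
print('z',p[2],'tcp ang',np.degrees(np.arctan2(d[1],d[0])),'r',np.hypot(*d),'xang-180',np.degrees(np.arctan2(M[1,0],M[0,0]))-180,o['wrist_force'].round(1),'C in tool',M.T@np.r_[-d,0])
if len(sys.argv)>1:
    f=grab('wrist',sys.argv[1]);print(*dial(f,fcloud(f),C))
E
python3 e.py w7
```

```text
t: 15.3
position: [0.5241, -0.0989, 0.0366]
tcp_rot: [0.644, 3.074, -0.0]
wrist_force: [-0.7, 0.2, 0.9]
grip_width: 0.0221
grip_force: 0.0
t: 16.0
position: [0.5098, -0.1151, 0.0365]
tcp_rot: [1.526, 2.745, 0.0]
wrist_force: [0.8, 0.9, -0.6]
grip_width: 0.022
grip_force: 0.0
z 0.036484760027914676 tcp ang -58.003941882886586 r 0.035471161477427286 xang-180 -58.13293003217974 [ 0.8  0.9 -0.6] C in tool [ 3.54710629e-02 -7.98389312e-05 -2.48628251e-05]
[ 0.491  -0.0844] 0.0496 post 645 [ 0.5027 -0.1091] -64.0 0.0268 tab 224 [ 0.4321 -0.0967] -168.8 0.06
```

```bash
python3 -m inch '[0.02,-0.36,0,0.1,2.2, 0.02,-0.36,0,0.1,2.2, 0.02,-0.36,0,0.1,2.2, 0.02,-0.36,0,0.1,2.2, 0.02,-0.36,0,0.1,2.2, 0.02,-0.36,0,0.1,2.2, 0.02,-0.36,0,0.1,2.2, 0.02,-0.36,0,0.1,2.2, 0,0,0,0,2.2]' && python3 e.py && python3 -m inch '[0.02,-0.36,0,0.1,2.2, 0.02,-0.36,0,0.1,2.2, 0.02,-0.36,0,0.1,2.2, 0.02,-0.36,0,0.1,2.2, 0.02,-0.36,0,0.1,2.2, 0.02,-0.36,0,0.1,2.2, 0.02,-0.36,0,0.1,2.2, 0.02,-0.36,0,0.1,2.2, 0.02,-0.36,0,0.1,2.2, 0,0,0,0,2.2]'; python3 e.py w8
```

```text
t: 16.95
position: [0.482, -0.1191, 0.0362]
tcp_rot: [2.472, 1.938, 0.001]
wrist_force: [-0.1, -0.6, -1.0]
grip_width: 0.0223
grip_force: 0.0
z 0.03623715444731322 tcp ang -104.76759096769055 r 0.03529454493474254 xang-180 -103.79852486035887 [-0.1 -0.6 -1. ] C in tool [ 3.52894967e-02  5.96923607e-04 -2.24626197e-06]
t: 17.95
position: [0.4581, -0.0989, 0.0362]
tcp_rot: [3.068, 0.673, 0.001]
wrist_force: [-0.4, -0.2, 0.2]
grip_width: 0.0221
grip_force: 0.0
z 0.03616252153202364 tcp ang -157.13740518870148 r 0.03572836717636221 xang-180 -155.251722725167 [-0.4 -0.2  0.2] C in tool [3.57090175e-02 1.17565343e-03 1.12452576e-05]
[ 0.4914 -0.0847] 0.0498 post 650 [ 0.4639 -0.093 ] -163.7 0.0283 tab 53 [ 0.4352 -0.098 ] -166.9 0.0573
```

View pics/w8.png

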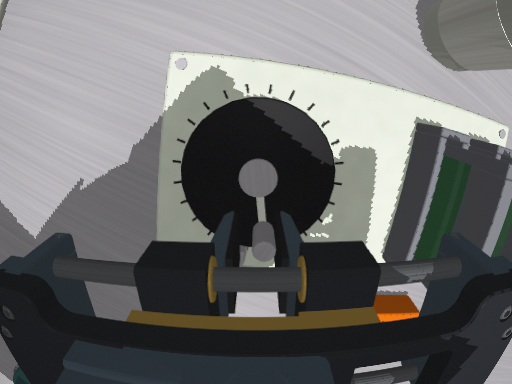

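The post is held loosely at (263,240) against the trailing finger, about 18° short of the tab. I advance slightly less than that, then lift clear and measure.

```bash
python3 -m inch '[0.02,-0.36,0,0.1,2.2, 0.02,-0.36,0,0.1,2.2, 0.02,-0.25,0,0.07,2.2, 0,0,0,0,2.2]'; python3 e.py; python3 -m inch '[0,-0.1,0,0,2.6, 0,0.1,0,0,3, 0,0,0,0,3, 0,0,-1,0,3, 0,0,-2,0,3, 0,0,-2.5,0,3, 0,0,-2.5,0,3, 0,0,-2,0,3, 0,0,0,0,3, 0,0,0,0,3]'; cat >> e.py <<'E'
    Q=fcloud(f);d=Q[:,:2]-C;r=np.hypot(*d.T);a=np.degrees(np.arctan2(d[:,1],d[:,0]))%360;g=f['img'].reshape(-1,3).min(1)
    for nm,w in dict(pointer=(abs(Q[:,2]-.026)<.002)&(r>.012)&(r<.049)&(g>90),post=(Q[:,2]>.054)&(Q[:,2]<.061)&(r>.025)&(r<.047),tab=(abs(Q[:,2]-.028)<.0025)&(r>.053)&(r<.068)).items():
        print(nm,w.sum(),np.percentile(a[w],[5,25,50,75,95]).round(1) if w.any() else '', Q[w,:2].mean(0).round(4),r[w].min() if w.any() else '')
E
python3 e.py w9
```

```text
t: 18.4
position: [0.4552, -0.0897, 0.036]
tcp_rot: [3.131, 0.255, -0.0]
wrist_force: [0.7, -0.5, -0.0]
grip_width: 0.0219
grip_force: 0.0
z 0.035993166896650275 tcp ang -172.58849349738355 r 0.03607824192871164 xang-180 -170.674616049242 [ 0.7 -0.5 -0. ] C in tool [ 3.60581159e-02  1.20491415e-03 -1.09326679e-06]
t: 19.4
position: [0.4552, -0.0897, 0.1362]
tcp_rot: [3.131, 0.25, 0.001]
wrist_force: [0.2, 0.2, 0.2]
grip_width: 0.03
grip_force: 0.0
z 0.13623027311635683 tcp ang -172.50975917301574 r 0.036153492730121424 xang-180 -170.87519664107427 [0.2 0.2 0.2] C in tool [3.61387668e-02 1.03125124e-03 3.30839448e-05]
[ 0.4911 -0.0843] 0.0496 post 180 [ 0.4569 -0.0936] -165.8 0.0352 tab 82 [ 0.4326 -0.0966] -168.8 0.0595
pointer 94 [187.3 190.5 193.8 197.3 200.7] [ 0.4716 -0.0907] 0.012180952668496553
post 180 [185.3 189.8 194.1 198.5 202.9] [ 0.4571 -0.0935] 0.028656032898653202
tab 77 [188.7 189.7 191.4 192.6 193.8] [ 0.4322 -0.0967] 0.053224469298088356
```

View pics/w9.png

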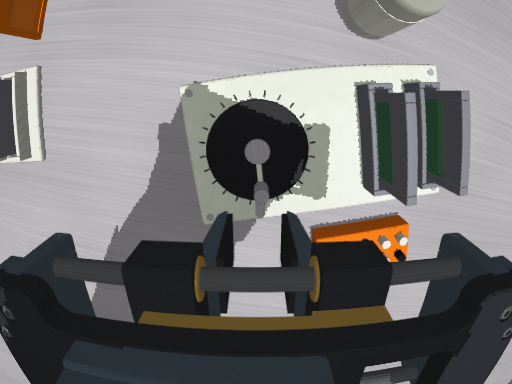

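The pointer is near the tab but slightly short of it (post ≈194–195°, tab ≈191.5°), with the tab half hidden behind the post. I'll look from straight above before fine-tuning.

```bash
python3 -m inch '[0,0,-1.5,0.14,3, 0,0,-2,0.14,3, 0,0,-1.5,0.14,3, 0,0,0,0.14,3, 0,0,0,0.14,3, 0,0,0,0.14,3, 0,0,0,0.14,3, 0,0,0,0.14,3, 0,0,0,0.14,3, 0,0,0,0.14,3, 0,0,0,0.14,3, -1.5,-0.5,0,0,3, -2.8,-0.8,0,0,3, -2.8,-0.9,0,0,3, -1.5,-0.5,0,0,3, 0,0,0,0,3, 0,0,0,0,3, 0,0,0,0,3]'; python3 e.py w10
python3 - <<'E'
from h import *
f=load('w10')
# orthorectify at z=.027, 0.25mm/px around dial
import numpy as np
g=np.mgrid[-.08:.08:.0003,-.08:.08:.0003]; C=np.array([.491,-.085])
X=np.stack([C[0]+g[0],C[1]+g[1],np.full(g[0].shape,.027)],-1)
p=(X-f['T'][:3,3])@f['T'][:3,:3]; th=np.arctan2(np.hypot(p[...,0],p[...,1]),p[...,2]); n=np.hypot(p[...,0],p[...,1])
u=f['cx']+f['fx']*th*p[...,0]/n; v=f['cy']+f['fx']*th*p[...,1]/n
im=cv2.remap(f['img'],u.astype(np.float32),v.astype(np.float32),cv2.INTER_CUBIC); cv2.imwrite('pics/o10.png',im); print(im.shape)
E
```

```text
t: 21.25
position: [0.4651, -0.0007, 0.1854]
tcp_rot: [2.421, -2.001, -0.001]
wrist_force: [-0.5, 0.2, 0.2]
grip_width: 0.0297
grip_force: 0.0
z 0.18544401488894063 tcp ang 107.10258476491707 r 0.08814917638502352 xang-180 -259.1640729421973 [-0.5  0.2  0.2] C in tool [ 8.76224527e-02 -9.62198444e-03 -2.22462926e-05]
[ 0.4913 -0.0846] 0.0491 post 149 [ 0.4565 -0.0936] -166.1 0.0356 tab 73 [ 0.4317 -0.0973] -168.2 0.0605
pointer 168 [ 50.2 188.6 194.5 201.3 282.1] [ 0.4727 -0.0941] 0.012068432354811632
post 150 [185.  189.7 194.4 198.8 203.4] [ 0.4566 -0.0937] 0.029258524107843034
tab 73 [189.2 190.2 192.  193.1 194.2] [ 0.4317 -0.0973] 0.05300116854755033
(534, 534, 3)
```

View pics/o10.png

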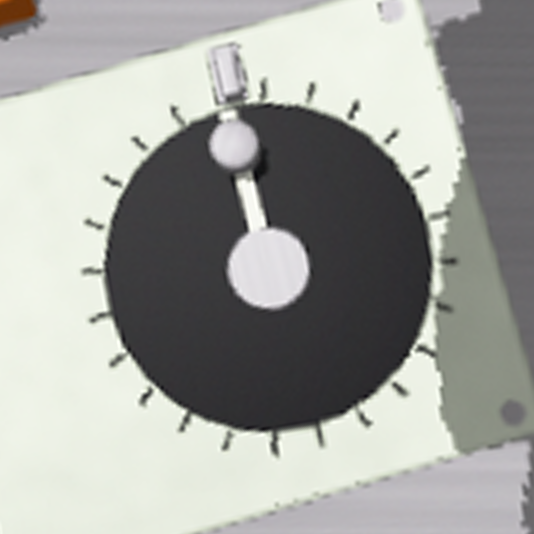

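The orthographic view shows the pointer line running through (246,178) to its end at (230,114). The tab is centred at (227,72) and the disc centre is at (268,267). So the pointer is at about 194.2° and the tab at about 192°, and about 2.3° more clockwise is needed. I go back, straddle again and push that little more.

```bash
python3 -m inch '[1.5,0.5,0,0,3, 2.8,0.8,0,0,3, 2.8,0.9,0,0,3, 1.5,0.5,0,0,3, 0,0,0,-0.14,3, 0,0,0,-0.14,3, 0,0,0,-0.14,3, 0,0,0,-0.14,3, 0,0,0,-0.14,3, 0,0,0,-0.14,3, 0,0,0,-0.14,3, 0,0,0,-0.14,3, 0,0,1.5,-0.14,3, 0,0,2,-0.14,3, 0,0,1.5,-0.14,3, 0,0,0,0,3, 0,0,0,0,3]'; python3 e.py
```

```text
t: 23.0
position: [0.455, -0.0901, 0.1361]
tcp_rot: [-3.132, -0.241, 0.001]
wrist_force: [0.3, -0.5, -0.1]
grip_width: 0.0299
grip_force: 0.0
z 0.13611490643784258 tcp ang -171.93193349252383 r 0.036368688351399024 xang-180 -171.18348416052788 [ 0.3 -0.5 -0.1] C in tool [ 3.63655811e-02  4.75063943e-04 -1.77658424e-05]
```

```bash
python3 -m inch '[0,0,1,0,3, 0,0,2,0,3, 0,0,2.5,0,3, 0,0,2,0,3, 0,0,1.5,0,3, 0,0,1,0,3, 0,0,0,0,2.6, 0,0,0,0,2.2, 0,0,0,0,2.2]'; python3 e.py; python3 -m inch '[0,-0.06,0,0.02,2.2, 0,-0.06,0,0.02,2.2, 0,-0.06,0,0,2.2, 0,0,0,0,2.2, 0,0,0,0,2.2]'; python3 e.py
```

```text
t: 23.9
position: [0.4557, -0.0898, 0.0367]
tcp_rot: [3.131, 0.248, 0.002]
wrist_force: [-0.4, -0.2, -0.5]
grip_width: 0.0221
grip_force: 0.0
z 0.03667727914500302 tcp ang -172.2320052597607 r 0.03563875142364725 xang-180 -170.9275178787999 [-0.4 -0.2 -0.5] C in tool [3.56294881e-02 8.11316145e-04 4.40849428e-05]
t: 24.4
position: [0.455, -0.0879, 0.0361]
tcp_rot: [3.136, 0.187, 0.001]
wrist_force: [0.7, -2.5, 0.7]
grip_width: 0.0222
grip_force: 1.0
z 0.03605028663134175 tcp ang -175.34953154334386 r 0.03609274653141641 xang-180 -173.18433078133086 [ 0.7 -2.5  0.7] C in tool [3.60669760e-02 1.36361434e-03 1.22680059e-05]
```

```bash
python3 -m inch '[0,0,0,0,2.6, 0,0,0,0,3, 0,0,0,0,3, 0,0,-1,0,3, 0,0,-2,0,3, 0,0,-2.5,0,3, 0,0,-3,0,3, 0,0,-3,0.14,3, 0,0,-2,0.14,3, 0,0,-1.5,0.14,3, 0,0,0,0.14,3, 0,0,0,0.14,3, 0,0,0,0.14,3, 0,0,0,0.14,3, 0,0,0,0.14,3, 0,0,0,0.14,3, 0,0,0,0.14,3, 0,0,0,0.14,3]'; python3 -m inch '[-1.5,-0.5,0,0,3, -2.8,-0.8,0,0,3, -2.8,-0.9,0,0,3, -1.5,-0.5,0,0,3, 0,0,0,0,3, 0,0,0,0,3, 0,0,0,0,3]'; python3 e.py w11
cat > a.py <<'E'
from h import *
for n in ['w10','w11']:
    f=load(n)
    def samp(X):
        p=(X-f['T'][:3,3])@f['T'][:3,:3]; h=np.hypot(p[...,0],p[...,1]); th=np.arctan2(h,p[...,2])
        u=f['cx']+f['fx']*th*p[...,0]/h; v=f['cy']+f['fx']*th*p[...,1]/h
        return cv2.remap(cv2.cvtColor(f['img'],6),u.astype(np.float32),v.astype(np.float32),1).astype(float)
    # circle centre by rim: radial dark->bright edge at z=.026, least squares
    C=np.array([.491,-.085])
    for it in range(4):
        a=np.radians(np.r_[0:170:2,215:360:2]); r=np.arange(.045,.055,.0002); A,Rr=np.meshgrid(a,r,indexing='ij')
        I=samp(np.stack([C[0]+Rr*np.cos(A),C[1]+Rr*np.sin(A),0*A+.026],-1)); e=r[np.argmax(np.diff(I,axis=1),1)]
        ok=abs(e-np.median(e))<.0015; s=np.linalg.lstsq(np.c_[np.cos(a),np.sin(a),np.ones(len(a))][ok],e[ok],rcond=None)[0]; C=C+s[:2]
    print(n,'C',C.round(4),'R',s[2].round(4))
    def cen(r0,r1,z,lo,hi,thr=100):
        a=np.radians(np.arange(lo,hi,.1));out=[]
        for r in np.arange(r0,r1,.001):
            I=samp(np.c_[C[0]+r*np.cos(a),C[1]+r*np.sin(a),0*a+z][None])[0]; w=np.clip(I-thr,0,None); out.append(np.degrees((w*a).sum()/max(w.sum(),1e-9)))
        return np.round(out,1)
    print('pointer in',cen(.016,.027,.026,170,215),'out',cen(.045,.049,.026,180,205))
    a=np.radians(np.arange(182,202,.25))
    I=np.mean([samp(np.c_[C[0]+r*np.cos(a),C[1]+r*np.sin(a),0*a+.028][None])[0] for r in np.arange(.056,.066,.001)],0);print('tab prof',I.round(0).astype(int)[::2].tolist())
    Q=fcloud(f);d=Q[:,:2]-C;r=np.hypot(*d.T);an=np.degrees(np.arctan2(d[:,1],d[:,0]))%360
    for nm,w in dict(post=(Q[:,2]>.055)&(Q[:,2]<.061)&(r>.025)&(r<.047),tab=(Q[:,2]>.026)&(Q[:,2]<.031)&(r>.0535)&(r<.068)).items():print(nm,w.sum(),an[w].mean().round(2),np.percentile(an[w],[2,98]).round(1))
E
python3 a.py
```

```text
t: 26.2
position: [0.4547, -0.0878, 0.1866]
tcp_rot: [-2.375, 2.056, -0.0]
wrist_force: [-1.3, 0.2, -0.3]
grip_width: 0.03
grip_force: 0.0
t: 26.9
position: [0.4686, 0.0005, 0.1861]
tcp_rot: [2.381, -2.05, 0.0]
wrist_force: [-0.8, 0.2, -0.5]
grip_width: 0.0297
grip_force: 0.0
z 0.1861371275525227 tcp ang 104.70014157329207 r 0.08842840933053593 xang-180 -261.4563408754122 [-0.8  0.2 -0.5] C in tool [ 8.79184160e-02 -9.48343765e-03  1.03852183e-05]
[ 0.4914 -0.0845] 0.049 post 152 [ 0.4562 -0.0922] -168.2 0.0356 tab 76 [ 0.4321 -0.0969] -168.6 0.0601
pointer 146 [ 88.1 186.8 192.4 198.8 283. ] [ 0.4716 -0.0941] 0.01200457236586513
post 153 [182.5 187.1 191.9 196.4 200.9] [ 0.4562 -0.0923] 0.02905122353071342
tab 76 [188.4 189.6 191.6 192.8 194. ] [ 0.4321 -0.0969] 0.05301423866874188
w10 C [ 0.4912 -0.0846] R 0.0492
pointer in [194.7 194.7 195.  195.  195.  194.9 194.8 194.9 195.1 195.1 195.4] out [195.6 194.7 194.9 194.8 197.4]
tab prof [232, 235, 238, 239, 240, 240, 239, 238, 231, 212, 192, 188, 178, 161, 159, 172, 194, 212, 218, 222, 223, 224, 226, 227, 205, 185, 197, 214, 213, 205, 213, 230, 238, 238, 238, 238, 238, 238, 238, 238]
post 149 194.92 [184.8 204.7]
tab 71 192.15 [189.4 194.7]
w11 C [ 0.4912 -0.0846] R 0.0492
pointer in [192.1 192.4 192.5 192.1 192.  192.3 192.5 192.3 192.4 192.7 192.9] out [193.  192.1 192.3 192.2 194.8]
tab prof [227, 233, 239, 240, 240, 240, 239, 238, 230, 215, 199, 182, 167, 155, 154, 180, 203, 212, 221, 222, 224, 224, 224, 218, 212, 205, 197, 199, 210, 219, 228, 234, 238, 238, 238, 238, 238, 238, 238, 238]
post 152 192.34 [182.2 202.4]
tab 71 191.66 [188.7 194.5]
```

The pointer now reads 192.3° and the tab reads 191.7–192.2°, so they are aligned. One last numeric check of the cassette, then I hand in.

```bash
python3 - <<'E'
from h import *
f=load('w11');Q=fcloud(f);a=np.radians(16.4);ux=np.array([np.cos(a),np.sin(a)]);uy=np.array([-ux[1],ux[0]])
L=(Q[:,:2]-[.5244,-.1994])@np.c_[ux,uy]
for y0 in (0,-.055):
    w=(abs(Q[:,2]-.102)<.006)&(abs(L[:,1]-y0)<.015)&(abs(L[:,0])<.06);print(w.sum(),np.percentile(Q[w,2],[5,50,95]).round(4),L[w].mean(0).round(4))
A=load('top0')['img'];B=arm.grab_frame('top')['img'];d=cv2.absdiff(A,B).max(2)
for n,(x,y,w,h) in dict(bottle=(365,115,52,50),tubes=(378,238,62,42),orange1=(205,128,22,55)).items(): print(n,(d[y:y+h,x:x+w]>60).mean().round(3))
print(arm.observe()['t']); print(arm.job_done())
E
```

```text
Traceback (most recent call last):
IndexError: index -1 is out of bounds for axis 0 with size 0
```

```bash
python3 - <<'E'
from h import *
a=np.radians(16.4);ux=np.array([np.cos(a),np.sin(a)]);uy=np.array([-ux[1],ux[0]])
for n in ('scene','top'):
    f=grab(n,n+'9');Q=cloud(f).reshape(-1,3);L=(Q[:,:2]-[.5244,-.1994])@np.c_[ux,uy]
    for y0 in (0,-.055):
        w=(Q[:,2]>.09)&(Q[:,2]<.12)&(abs(L[:,1]-y0)<.015)&(abs(L[:,0])<.06)
        if w.any(): print(n,w.sum(),np.percentile(Q[w,2],[5,50,95]).round(4),L[w].mean(0).round(4))
    d=cv2.absdiff(load(n+'0')['img'],f['img']).max(2)
    for k,(x,y,w,h) in dict(top=dict(bottle=(365,115,52,50),tubes=(378,238,62,42)),scene=dict(bottle=(148,238,34,55),tubes=(100,183,48,38),blank=(268,150,16,45)))[n].items(): print(n,k,(d[y:y+h,x:x+w]>60).mean().round(3))
print(arm.observe()['t'])
E
```

```text
scene 158 [0.0935 0.1017 0.1046] [ 0.0033 -0.0024]
scene 157 [0.0935 0.1017 0.105 ] [ 0.005  -0.0575]
scene bottle 0.003
scene tubes 0.018
scene blank 0.0
top 166 [0.101  0.1029 0.1049] [ 0.0079 -0.0554]
top bottle 0.0
top tubes 0.88
27.05
```

```bash
python3 -c "
from station import arm
print(arm.job_done())"
```

```text
the job is handed in; nothing more can be done
None
```

The cassette is seated and released in the free bay, and the dial pointer is within about half a degree of the tab by my measurement; I handed the job in at about 27 s. The camera checks show the other cassette, the blank plate, the bottle and the tube rack where they were, but I viewed 12 pictures, two over the limit of 10.

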